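# Press a label holder home behind the lip of the bench riser

## Task

Take the grey label holder out of its wooden stand, slip its foot behind the lip of the one empty bay on the riser's label edge, and push it down against the sprung clip until it is fully home. Finish still holding it pressed home, because the clip lifts it again if you let go; leave the bottle, the jar and the tape roll where they are.

Things in the scene. Friction and masses are not known exactly. Their poses are not given: they have to be found in the camera images.
- holder_mid (a point): Centre of the loose label holder: upright grey plate 70 mm wide (its y), 70 mm tall (its z, up), 5 mm thick (its x), about 60 g, a paper card on both faces (both alike, either may face out). A grip bar 12 mm thick runs along its width, 11 to 29 mm above this point (middle 20 mm above). Foot edge 35 mm below. At first it stands in the stand's slot.
- stand: Fixed wooden block, 50 (x) x 100 (y) x 30 mm (z), origin at the centre of its underside; a slot 7 mm wide along its y, open at the top, holds the loose label holder upright with its foot 12 mm above the table.
- riser: Low fixed grey shelf, 150 mm deep, 286 mm long, top 60 mm above the table. Origin on the table under the middle of its label edge, which faces away from the robot; x points out of that edge, y along it. The edge has three channel bays 90 mm apart: one empty, two already filled with fixed holders like the loose one, rising 50 mm above the lip.
- bay: The empty bay: fixed aluminium channel open upward, between riser edge and lip. Origin: middle of the channel at lip height, 60 mm above the table; x out of the riser, y along the lip, z up. Inside 8 mm wide (x), 80 mm long (y); both long edges flare above the origin to a mouth about 18 mm wide, 7 mm higher. The clip bar's top is 12 mm below the origin, pressed home 20 mm.
- clip (a joint): Sprung clip bar across the bottom of the empty bay, travel in m: 0 up, 0.008 fully down (the holder is home). The spring pushes up with about 5 N at the top and 12 N at the bottom.
- full_bay1: A bay already filled with a fixed holder (not to be used); origin and axes as for the empty bay.
- full_bay2: The other bay already filled with a fixed holder (not to be used); origin and axes as for the empty bay.
- bottle: Bystander: clear drinks bottle, 64 mm across, 170 mm tall, on the table; origin at the centre of its underside.
- jar: Bystander: small amber jar, 44 mm across, 50 mm tall, standing on the riser behind the bays; origin at the centre of its underside.
- tape: Bystander: roll of tape lying flat, 84 mm across, 24 mm high; origin at the centre of its underside.
Mind the look-alikes: they are no part of the job. What is shaped like the part that bears holder_mid but pink or purple is not meant.

How it is judged:
By the outcome, as a careful person would: the job done as asked, in the order asked, and still so for the second after the job is handed in, while the arm keeps its last pose, push and grip.
It also fails if it takes over 38 s, if anything falls off the work surface, if the arm or the gripper's body presses on something with over 40 N, if the wrist force passes 120 N, or if a joint passes its speed limit or range.

## Robot

A 6-joint arm with a two-finger parallel gripper is mounted at the origin on the work surface. World frame = base frame: x ahead of the robot, y to its left, z up, the work surface at z = 0. Lengths are in mm, angles in rad, forces in N, time in s.
With the tool pointing down it reaches from about 300 to 775 mm from the base axis. Payload 14.6 kg.
Tool frame: the origin (TCP) lies on the centre line of the jaws, within the pads' length; the fingertips stand 25 mm ahead of it and the grasp point (between the pads) lies 6 mm ahead of it; z points along the fingers, y is the line along which they close (so a half turn about z gives the same grasp; the last joint's range is limited). The gripper opens to 85 mm and grips with 20 to 120 N. Pads are 22 mm wide; open, the fingers measure 114 mm over their backs; the gripper's body (76 mm by 85 mm) begins 54 mm behind the grasp point. The pads swing forward as they close: fully open they stand 13 mm farther back than shut.
Start: joints at [-1.206, 0.3, 1.521, -0, 1.321, -0.067], TCP at [230.171, -499.511, 256.281] pointing down, gripper open.
Joint ranges: [-3.03, 3.03], [-0.79, 2.21], [0.23, 2.52], [-1.04, 4.18], [0, 3.07], [-2.55, 2.55]. Speed limits (rad/s): [2.22, 2.22, 2.57, 3.14, 3.14, 3.14].

## Interface

Orientations are given as a unit quaternion [w, x, y, z].
In Python, from plant import r, get_image, order gives the robot as it stands. The module is installed in compiled form; this text tells all that it offers.
- The arm moves only by the tool send_rows, never from a script. Its argument "rows" is a list of rows, each a list of 2 entries, a list of its own where there are three numbers: the shift along the tool's x, y, z in units of 250 mm (1.0 is 250 mm), then the turn about the tool's z in units of 45 degrees (1.0 is 45 degrees). A call has 1 to 12 rows; each row is the pose to reach, as a shift and turn from the pose commanded when the call began, along the tool's axes at that moment; what a row does not reach only later rows make up. A row lasts 1/12 s, in which the tool goes at most 41.7 mm and 7.16 degrees, less where a joint would pass 70% of its speed; a pose out of reach is approached as far as the arm can. A call with a number of a shift or a turn outside -1 to 1 is refused whole. A call with a gripper value outside its range is refused whole. "fingers" is the closure in counts, from 0 (fully open) to 255 (shut), set as the call begins (left out, the last holds). The fingers move at their own pace and stop on an object; "newtons" is the grip in N (left out, the last holds). Time passes only in rows, so rows that repeat a pose let the fingers close. It gives the time, the measured TCP pose, the force, the opening and the grip force at its end, in the units of the state.
- r.read_state(): the state, without advancing time (a new reading comes with each control period).
- get_image(name): name is "side" or "top" or "wrist"; returns a dict with "pixels" (400x640x3 uint8, red, green, blue), "z_map" (400x640 float32, mm along the optical axis (not along the pixel's ray), 0 where there is no reading), "fx", "fy", "cx", "cy" (pixels), "k1" (the pictures are not rectified: a ray, as slopes to the right and down, at radius r is drawn at 1 + k1 r^2 times it, then the intrinsics apply), "position" and "attitude" of the camera in the world. Camera axes: x right, y down, z forward; pixel columns grow to the right and rows downward; lengths in mm; the calibration is good to about 2 mm. A picture is of the moment at which its call begins.
- order.job_done(): hands the job in; it is judged then, once.
The state is a dict: "time": time; "qpos": joint angles; "joint_velocities": joint speeds; "joint_torque": joint torques, N m; "eef_pos": TCP position; "orientation": TCP orientation; "ft_force": force on the tool from outside, world axes, zero at the start; "ft_torque": the same for the moment, N m; "opening": opening from 0.0 (shut) to 1.0 (fully open); "grip_force": force on a finger pad.
Only numpy, scipy, OpenCV 4.12 (cv2) and the standard library are available. Lean on these libraries where they do the work, as an engineer would, in place of code of your own. Each camera call takes 0.05 s, during which the arm holds its last target. There are 200 camera calls.

## Working session

There is one attempt and no reset: what is moved stays moved. The work goes in short steps, Python scripts to look and compute and a tool call to move; the robot and the scene stay as the last step left them, time stands still between calls to the robot, and variables do not carry over. Pictures are saved under pics/ and viewed, at most 10 in all, crops included, and the job is handed in when it is done.

Besides the shell and the picture viewer there is one more tool, called after "Request:" as a command line: name --argument value ..., lists and objects as JSON in quotes. send_rows: Moves the arm, as the interface text tells. Its arguments: {"type":"object","properties":{"rows":{"type":"array"},"fingers":{"type":"number"},"newtons":{"type":"number"}},"required":["rows"]}

```bash
mkdir -p pics; cat > h.py <<'E'
import numpy as np, cv2
from scipy.spatial.transform import Rotation as R
from plant import r, get_image, order
def grab(n):
    im=get_image(n); np.save(f'{n}.npy',im,allow_pickle=True); return im
def load(n): return np.load(f'{n}.npy',allow_pickle=True).item()
def pts(im):
    K=np.array([[im['fx'],0,im['cx']],[0,im['fy'],im['cy']],[0,0,1]],float)
    v,u=np.mgrid[:400,:640]
    p=cv2.undistortPoints(np.stack([u,v],-1).reshape(-1,1,2).astype(float),K,np.array([im['k1'],0,0,0,0],float)).reshape(400,640,2)
    z=im['z_map'][...,None]
    c=np.concatenate([p*z,z],-1)
    a=np.array(im['attitude']); M=a if a.shape==(3,3) else R.from_quat(a[[1,2,3,0]]).as_matrix()
    w=c@M.T+np.array(im['position']); w[im['z_map']<=0]=np.nan
    return w
def save(im,f): cv2.imwrite(f,im['pixels'][...,::-1])
E
python3 - <<'E'
from h import *
s=r.read_state();print(s)
for n in ('top','side'):
    im=grab(n);save(im,f'pics/{n}0.png');print(n,im['position'],im['attitude'],im['fx'],im['k1'])
E
```

```text
{'time': 0.0, 'qpos': array([-1.20559738e+00,  3.00493211e-01,  1.52161072e+00, -1.43309635e-05,
        1.32070069e+00, -6.65873571e-02]), 'joint_velocities': array([-0.00107613, -0.00158322,  0.00105721, -0.00012771,  0.00160093,
       -0.00132401]), 'joint_torque': array([-1.05300911e-03, -5.43496299e+01, -3.61793053e+01, -1.10954747e-04,
        4.05754181e-03,  7.70724114e-06]), 'eef_pos': array([ 230.09555191, -499.31921323,  255.6966306 ]), 'orientation': array([-5.98211281e-04,  9.76784893e-01,  2.14221627e-01, -9.70056435e-05]), 'ft_force': array([-0.01359582, -0.25152094,  0.33260789]), 'ft_torque': array([ 0.00268467, -0.01237676,  0.04222979]), 'grip_force': 0.0, 'opening': 1.0030596313666726}
top [361.88937471 -45.27198118 964.04172397] [ 0.04793701 -0.70442884  0.70577541 -0.05799252] 428.59180080647224 -0.02698273036123401
side [105.45598698 556.95780196 619.50663511] [ 0.12640269 -0.24031944  0.86314953 -0.42572504] 404.58117510435005 -0.047204484105408125
```

View pics/top0.png

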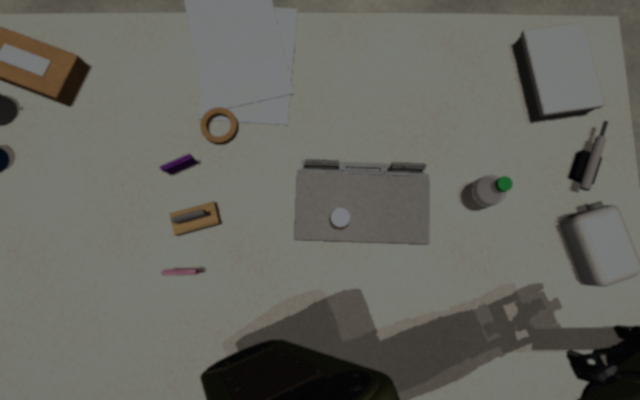

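View pics/side0.png

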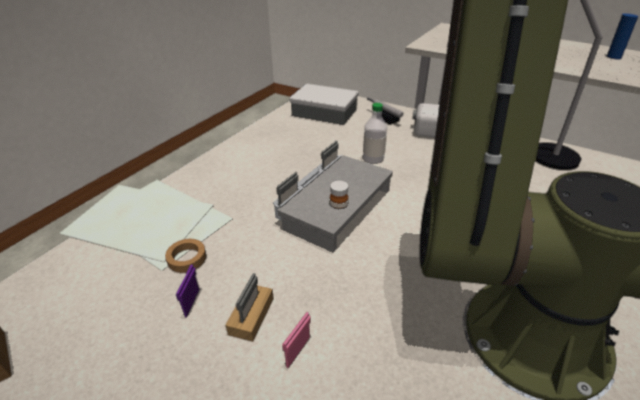

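Top view: candidates are the grey plate in the wooden stand (top px 195,215), a purple one (178,163) and a pink one (182,271). Only the grey one in the stand fits the description. The middle bay (363,167) looks empty. I'll confirm both in a crop.

```bash
python3 - <<'E'
from h import *
im=load('top');w=pts(im);p=im['pixels']
a=cv2.resize(p[190:245,155:235],None,fx=5,fy=5);b=cv2.resize(p[150:190,290:440],None,fx=4,fy=4)
c=np.zeros((a.shape[0]+b.shape[0],600,3),np.uint8);c[:a.shape[0],:400]=a;c[a.shape[0]:,:600]=b
c=np.clip(c.astype(int)*2,0,255).astype(np.uint8)
cv2.imwrite('pics/crop1.png',c[...,::-1])
def rect(m,name):
    q=w[m][:,:2].astype(np.float32);print(name,len(q),np.round(np.nanmean(w[m],0),1),cv2.minAreaRect(q))
reg=np.zeros((400,640),bool);reg[190:245,155:235]=1
z=w[...,2]
rect(reg&(z>22)&(z<36),'stand'); rect(reg&(z>45),'holder')
print('holder zmax',np.round(np.sort(z[reg])[-60::6],1))
reg[:]=0;reg[155:250,285:440]=1
rect(reg&(z>50)&(z<66),'riser');rect(reg&(z>80),'high')
for u0,u1 in((298,341),(343,385),(388,430)):
    m=np.zeros_like(reg);m[155:178,u0:u1]=1
    rect(m&(z>85),'plate%d'%u0)
m=np.zeros_like(reg);m[155:172,342:388]=1
for v in range(158,178):print(v,np.round(w[v,364],1),p[v,364])
E
```

```text
stand 818 [462.9 221.   30.2] ((464.7037658691406, 225.46768188476562), (51.05330276489258, 101.6077880859375), 15.680965423583984)
holder 252 [463.9 222.9  75.9] ((464.81243896484375, 225.24366760253906), (13.026117324829102, 70.56941986083984), 15.91623592376709)
holder zmax [82.4 82.6 83.  83.4 83.8 84.2 84.9 87.2  nan  nan]
riser 9307 [ 488.9 -142.5   61. ] ((495.9951477050781, -142.09109497070312), (287.3046875, 170.95265197753906), 87.83353424072266)
high 844 [ 520.7 -122.3  106. ] ((505.19677734375, -141.92481994628906), (248.810302734375, 139.6085662841797), 87.75653076171875)
plate298 243 [570.  -53.5 105. ] ((571.8283081054688, -54.42631149291992), (68.78691101074219, 13.125629425048828), 87.40132904052734)
plate343 0 [nan nan nan] ((0.0, 0.0), (0.0, 0.0), 0.0)
plate388 251 [ 563.4 -232.8  105.1] ((564.870361328125, -233.82550048828125), (69.80561065673828, 13.045601844787598), 87.60810089111328)
158 [ 606.3 -153.4    1.7] [119 119 110]
159 [ 603.5 -153.2    3.6] [118 118 109]
160 [ 601.2 -153.2    3.2] [118 119 109]
161 [ 599.4 -153.4    0.9] [116 117 108]
162 [ 597.  -153.4    0.9] [110 111 104]
163 [ 578.3 -145.7   68.9] [102 102  99]
164 [ 577.  -146.1   64.8] [98 97 96]
165 [ 575.2 -146.3   63.1] [96 96 94]
166 [ 573.5 -146.5   61.1] [88 87 86]
167 [ 572.1 -146.8   57.4] [74 73 71]
168 [ 572.8 -148.2   44.8] [77 75 72]
169 [ 569.8 -147.8   48.2] [89 85 83]
170 [ 565.1 -146.5   59. ] [90 88 86]
171 [ 561.3 -145.7   66.2] [90 88 87]
172 [ 558.7 -145.4   68.3] [93 93 91]
173 [ 557.  -145.7   65.7] [95 93 91]
174 [ 555.9 -146.2   60.8] [95 93 89]
175 [ 554.  -146.3   59.4] [97 93 90]
176 [ 551.1 -145.9   62.9] [97 93 90]
177 [ 549.2 -146.    61.5] [97 94 89]<stdin>:8: RuntimeWarning: Mean of empty slice
```

View pics/crop1.png

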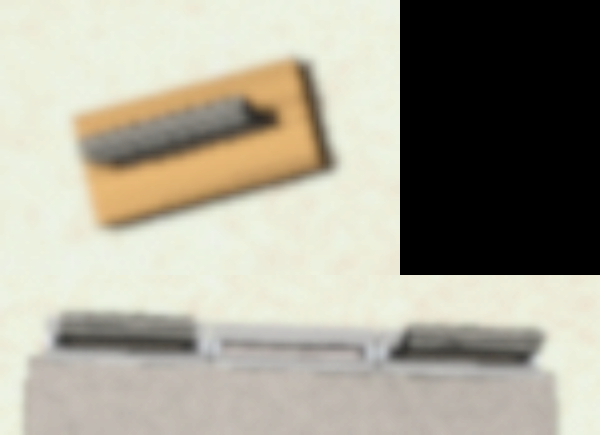

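The crop confirms it: a grey plate in the wooden stand, and a middle bay with an open channel between two filled ones. Next I'll plan the approach.

```bash
cat >> h.py <<'E'
def go(target,yaw,n=1):
    """print shift/turn (tool units) from measured pose to target TCP, tool y axis at world yaw deg (mod 180)"""
    s=r.read_state();q=s['orientation'];M=R.from_quat(q[[1,2,3,0]]).as_matrix()
    d=M.T@(np.array(target)-s['eef_pos'])/250
    cur=np.degrees(np.arctan2(M[1,1],M[0,1]));t=(yaw-cur+90)%180-90
    print('t',s['time'],'shift',d.round(4),'turn',round(-t/45,4),'tilt',M[:,2].round(4),'op',s['opening'])
E
python3 - <<'E'
from h import *
go((464.8,225.2,200),15.8)
E
```

```text
t 0.1 shift [ 2.0655 -2.2389  0.2256] turn -1.8013 tilt [-4.e-04  1.e-03 -1.e+00] op 1.0010472562736423
```

Request:
send_rows --rows '[[[0.69, -0.746, 0.0], -0.9], [[0.69, -0.746, 0.0], -0.9], [[0.69, -0.746, 0.0], -0.9], [[0.69, -0.746, 0.0], -0.9], [[0.69, -0.746, 0.0], -0.9], [[0.69, -0.746, 0.0], -0.9], [[0.69, -0.746, 0.0], -0.9], [[0.69, -0.746, 0.0], -0.9], [[0.69, -0.746, 0.0], -0.9], [[0.69, -0.746, 0.0], -0.9]]' --fingers 0 --newtons 80

```text
time: 0.93
eef_pos: [308.5, -258.8, 256.2]
orientation: [-0.0, 0.843, 0.538, -0.0]
ft_force: [0.4, 0.6, 0.5]
opening: 0.999
grip_force: 0.0
```

```bash
python3 - <<'E'
from h import *
go((464.8,225.2,200),15.8)
E
```

```text
t 0.9333 shift [ 2.0196 -0.2467  0.2246] turn -0.9035 tilt [-3.e-04  0.e+00 -1.e+00] op 0.9992777167569736
```

Request:
send_rows --rows '[[[0.99, -0.12, 0.0], -0.45], [[0.99, -0.12, 0.0], -0.45], [[0.99, -0.12, 0.0], -0.45], [[0.99, -0.12, 0.0], -0.45], [[0.99, -0.12, 0.0], -0.45], [[0.99, -0.12, 0.0], -0.45], [[0.99, -0.12, 0.0], -0.45], [[0.99, -0.12, 0.0], -0.45], [[0.99, -0.12, 0.0], -0.45]]'

```text
time: 1.68
eef_pos: [385.3, -21.5, 256.0]
orientation: [-0.0, 0.735, 0.678, -0.0]
ft_force: [0.3, -0.4, 0.1]
opening: 1.0
grip_force: 0.0
```

```bash
python3 - <<'E'
from h import *
go((464.8,225.2,200),15.8)
E
```

```text
t 1.6833 shift [1.0091 0.2385 0.2237] turn -0.4526 tilt [-8.e-04 -1.e-04 -1.e+00] op 1.0001714742828816
```

Request:
send_rows --rows '[[[1.0, 0.238, 0.224], -0.453], [[1.0, 0.238, 0.224], -0.453], [[1.0, 0.238, 0.224], -0.453], [[1.0, 0.238, 0.224], -0.453], [[1.0, 0.238, 0.224], -0.453], [[1.0, 0.238, 0.224], -0.453], [[1.0, 0.238, 0.224], -0.453], [[1.0, 0.238, 0.224], -0.453], [[1.0, 0.238, 0.224], -0.453]]'

```text
time: 2.43
eef_pos: [464.8, 222.3, 199.7]
orientation: [-0.0, 0.603, 0.797, -0.001]
ft_force: [0.5, -0.1, -0.3]
opening: 1.001
grip_force: 0.0
```

```bash
python3 - <<'E'
from h import *
im=grab('wrist');save(im,'pics/wrist1.png');print(im['position'],im['attitude'])
w=pts(im);z=w[...,2]
near=(abs(w[...,0]-464.8)<45)&(abs(w[...,1]-225.2)<60)
for lo,hi in((60,76),(77,95),(22,35),(55,95)):
    m=near&(z>lo)&(z<hi);q=w[m]
    if len(q)>20:print(lo,hi,len(q),q.mean(0).round(1),cv2.minAreaRect(q[:,:2].astype(np.float32)))
go((464.8,225.2,61),15.8)
E
```

```text
[446.11345784 288.85257611 317.32668137] [0.13667703 0.98109925 0.13572746 0.01848523]
60 76 619 [462.6 230.2  74.7] ((464.0593566894531, 226.74185180664062), (12.008295059204102, 69.58723449707031), 15.303004264831543)
77 95 707 [463.6 228.2  81.7] ((464.4476318359375, 226.6429443359375), (8.97545337677002, 70.17694091796875), 13.711438179016113)
22 35 5147 [462.8 231.6  30. ] ((464.1906433105469, 226.3751220703125), (50.058650970458984, 100.38580322265625), 15.321380615234375)
55 95 1596 [463.3 229.   78. ] ((464.1158447265625, 226.535400390625), (12.008295059204102, 70.16358184814453), 15.303004264831543)
t 2.4833 shift [0.0123 0.0041 0.5566] turn -0.0014 tilt [-5.e-04 -4.e-04 -1.e+00] op 0.9965525963648273
```

View pics/wrist1.png

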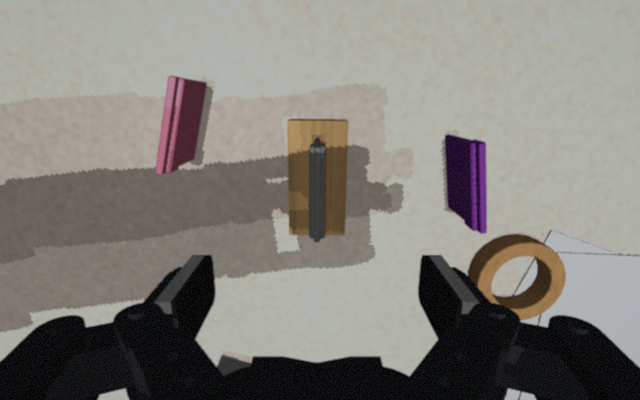

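The wrist picture shows the grey holder's bar at about (317,190), centred between the open fingers. The pink one (180,125) and purple one (468,180) stay clear. I'll descend with the TCP to z = 73 so that the pads meet the bar at 67.

```bash
python3 - <<'E'
from h import *
go((464.3,226,73),15.5)
E
```

```text
t 2.4833 shift [0.0159 0.0031 0.5086] turn 0.0053 tilt [-5.e-04 -4.e-04 -1.e+00] op 0.9965525963648273
```

Request:
send_rows --rows '[[[0.016, 0.003, 0.12], 0.005], [[0.016, 0.003, 0.24], 0.005], [[0.016, 0.003, 0.34], 0.005], [[0.016, 0.003, 0.42], 0.005], [[0.016, 0.003, 0.48], 0.005], [[0.016, 0.003, 0.508], 0.005], [[0.016, 0.003, 0.508], 0.005], [[0.016, 0.003, 0.508], 0.005]]'

```text
time: 3.15
eef_pos: [464.4, 227.1, 74.2]
orientation: [0.0, 0.605, 0.796, 0.0]
ft_force: [0.1, 0.5, 0.1]
opening: 1.0
grip_force: 0.0
```

Request:
send_rows --rows '[[[0, 0, 0], 0], [[0, 0, 0], 0], [[0, 0, 0], 0], [[0, 0, 0], 0], [[0, 0, 0], 0], [[0, 0, 0], 0], [[0, 0, 0], 0], [[0, 0, 0], 0], [[0, 0, 0], 0], [[0, 0, 0], 0], [[0, 0, 0], 0], [[0, 0, 0], 0]]' --fingers 255 --newtons 80

```text
time: 4.15
eef_pos: [464.0, 228.1, 73.6]
orientation: [0.0, 0.604, 0.797, 0.0]
ft_force: [-0.6, 0.2, 5.9]
opening: 0.125
grip_force: 78.6
```

Request:
send_rows --rows '[[[0, 0, -0.03], 0], [[0, 0, -0.08], 0], [[0, 0, -0.16], 0], [[0, 0, -0.26], 0], [[0, 0, -0.36], 0], [[0, 0, -0.44], 0], [[0, 0, -0.49], 0], [[0, 0, -0.5], 0], [[0, 0, -0.5], 0]]'

```text
time: 4.9
eef_pos: [463.9, 228.0, 198.9]
orientation: [0.0, 0.604, 0.797, 0.001]
ft_force: [-0.4, 0.0, -1.5]
opening: 0.125
grip_force: 77.9
```

```bash
python3 - <<'E'
from h import *
a=grab('wrist');b=grab('side')
c=np.vstack([a['pixels'][100:400],cv2.resize(b['pixels'][150:350,140:460],(480,300)).repeat(1,0) if 0 else np.pad(cv2.resize(b['pixels'][150:350,140:460],(480,300)),((0,0),(0,160),(0,0)))])
cv2.imwrite('pics/lift.png',c[...,::-1])
s=r.read_state();print(s['ft_force'],s['eef_pos'])
for im in (a,b):
    w=pts(im);M=R.from_quat(s['orientation'][[1,2,3,0]]).as_matrix()
    t=(w-s['eef_pos'])@M   # tool coords
    m=(abs(t[...,0])<60)&(abs(t[...,1])<9)&(t[...,2]>24)&(t[...,2]<80)
    q=t[m];print(len(q), np.percentile(q,[1,5,50,95,99],0).round(1) if len(q)>10 else '')
go((568.4,-144.1,199),-2.3)
E
```

```text
[-0.58034449 -0.10044783 -0.47770064] [463.42142064 227.81817469 197.3345359 ]
177 [[28.3 -2.4 24.2]
 [28.6 -1.8 24.9]
 [33.3  0.9 37.9]
 [33.6  3.1 55.7]
 [33.7  3.8 57.9]]
318 [[-34.6  -3.1  24.5]
 [-27.6  -2.8  26.9]
 [ 14.5  -1.8  47. ]
 [ 33.9   1.1  60.1]
 [ 34.9   3.1  61.4]]
t 5.0 shift [-1.5458  0.003  -0.0064] turn 0.3989 tilt [-1.4e-03 -5.0e-04 -1.0e+00] op 0.12668905682742768
```

View pics/lift.png

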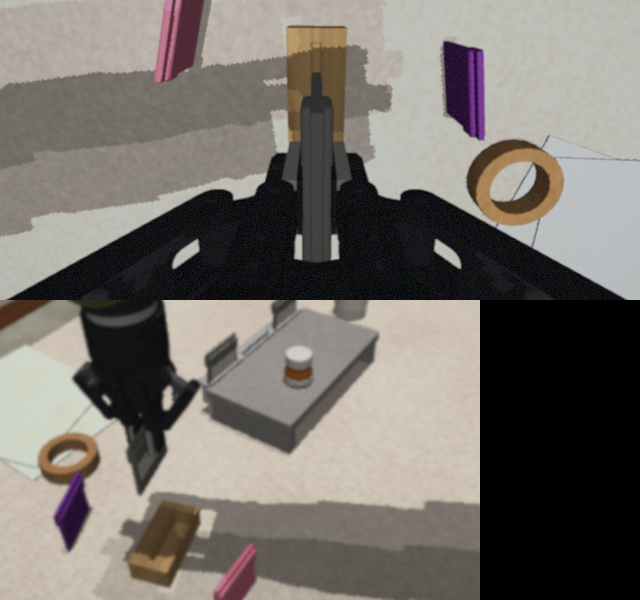

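The lift is good. The holder hangs straight between the pads, with its foot about 61 mm below the TCP, and the stand is empty. Next I'll carry it over the bay.

Request:
send_rows --rows '[[[-0.05, 0, -0.01], 0.05], [[-0.15, 0, -0.01], 0.1], [[-0.28, 0, -0.01], 0.15], [[-0.42, 0, -0.01], 0.2], [[-0.56, 0, -0.01], 0.2], [[-0.7, 0, -0.01], 0.2], [[-0.8, 0, -0.01], 0.2], [[-0.86, 0, -0.01], 0.2], [[-0.9, 0, -0.01], 0.2], [[-0.9, 0, -0.01], 0.2]]'

```text
time: 5.83
eef_pos: [524.5, 9.6, 200.1]
orientation: [-0.0, 0.666, 0.746, -0.0]
ft_force: [-0.4, 0.5, -0.8]
opening: 0.122
grip_force: 77.9
```

```bash
python3 - <<'E'
from h import *
go((568.4,-144.1,199),-2.3)
E
```

```text
t 5.8333 shift [-0.6305  0.105   0.0042] turn 0.1952 tilt [-1.2e-03 -1.0e-04 -1.0e+00] op 0.12169442948450657
```

Request:
send_rows --rows '[[[-0.05, 0.01, 0], 0.05], [[-0.15, 0.025, 0], 0.1], [[-0.27, 0.045, 0], 0.15], [[-0.38, 0.063, 0], 0.195], [[-0.48, 0.08, 0], 0.195], [[-0.56, 0.094, 0], 0.195], [[-0.61, 0.102, 0], 0.195], [[-0.63, 0.105, 0], 0.195], [[-0.63, 0.105, 0], 0.195], [[-0.63, 0.105, 0], 0.195]]'

```text
time: 6.67
eef_pos: [568.7, -141.2, 200.6]
orientation: [-0.0, 0.72, 0.694, -0.0]
ft_force: [0.1, 0.7, -0.4]
opening: 0.126
grip_force: 77.9
```

```bash
python3 - <<'E'
from h import *
a=grab('wrist');save(a,'pics/bay.png')
w=pts(a)
s=r.read_state();M=R.from_quat(s['orientation'][[1,2,3,0]]).as_matrix()
go((568.4,-144.1,199),-2.3)
z=w[...,2]
m0=(w[...,0]>540)&(w[...,0]<600)&(z>85)&(z<120)
for lo,hi in((-95,-10),(-275,-190)):
    m=m0&(w[...,1]>lo)&(w[...,1]<hi);q=w[m]
    if len(q)>10: print(len(q),q.mean(0).round(1),cv2.minAreaRect(q[:,:2].astype(np.float32)))
t=(w-s['eef_pos'])@M
m=(abs(t[...,0])<60)&(abs(t[...,1])<9)&(t[...,2]>-10)&(t[...,2]<75)
q=t[m];print(np.percentile(q,[1,5,50,95,99],0).round(1))
E
```

```text
t 6.7167 shift [-0.0124 -0.0007  0.007 ] turn 0.0046 tilt [-2.e-04  2.e-04 -1.e+00] op 0.1237419867932114
2582 [571.1 -51.4 106.4] ((570.9310913085938, -52.51401901245117), (69.56159210205078, 12.019349098205566), 87.61149597167969)
[[-29.6  -8.4  -9.3]
 [-24.5  -5.7  -8.7]
 [ 10.4   0.   -2.6]
 [ 33.1   5.9  15.9]
 [ 33.4   8.3  44.9]]
```

View pics/bay.png

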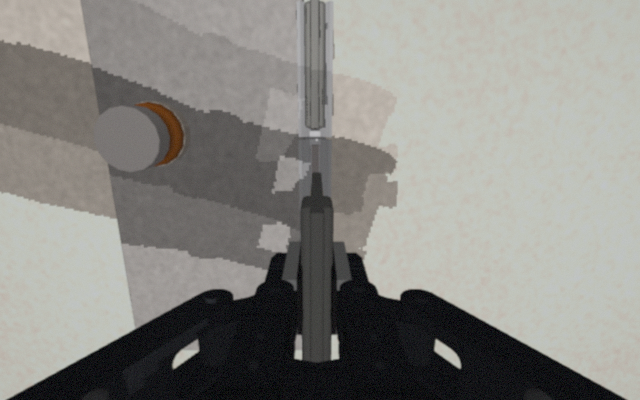

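The wrist view shows the held plate's foot at (317,175), in line with the channel at (315,140) and the neighbouring holder at (315,65). The jar is well to the left. I'll descend into the mouth.

```bash
python3 - <<'E'
from h import *
go((567.8,-142,112),-2.4)
E
```

```text
t 6.7167 shift [-0.0042 -0.0034  0.355 ] turn 0.0069 tilt [-2.e-04  2.e-04 -1.e+00] op 0.1237419867932114
```

Request:
send_rows --rows '[[[-0.004, -0.003, 0.03], 0.007], [[-0.004, -0.003, 0.08], 0.007], [[-0.004, -0.003, 0.14], 0.007], [[-0.004, -0.003, 0.19], 0.007], [[-0.004, -0.003, 0.23], 0.007], [[-0.004, -0.003, 0.26], 0.007], [[-0.004, -0.003, 0.28], 0.007], [[-0.004, -0.003, 0.3], 0.007], [[-0.004, -0.003, 0.315], 0.007], [[-0.004, -0.003, 0.33], 0.007], [[-0.004, -0.003, 0.34], 0.007], [[-0.004, -0.003, 0.34], 0.007]]'

```text
time: 7.72
eef_pos: [567.9, -143.0, 115.4]
orientation: [-0.0, 0.722, 0.692, -0.0]
ft_force: [0.4, -0.2, -0.5]
opening: 0.125
grip_force: 77.9
```

```bash
python3 - <<'E'
from h import *
s=r.read_state();print(s['ft_force'],s['ft_torque'])
a=grab('side')
c=cv2.resize(a['pixels'][100:260,240:440],None,fx=3.5,fy=3.5)
cv2.imwrite('pics/ins.png',np.clip(c[...,::-1].astype(int)*3//2,0,255))
go((567.8,-142,101),-2.4)
E
```

```text
[ 0.42936245 -0.17848238 -0.47585778] [-0.01070684  0.03718617  0.00925575]
t 7.7667 shift [ 0.0042 -0.0011  0.0589] turn -0.0009 tilt [-1.e-04  1.e-04 -1.e+00] op 0.12668181740750573[ WARN:0@0.593] global loadsave.cpp:1063 imwrite_ Unsupported depth image for selected encoder is fallbacked to CV_8U.
```

View pics/ins.png

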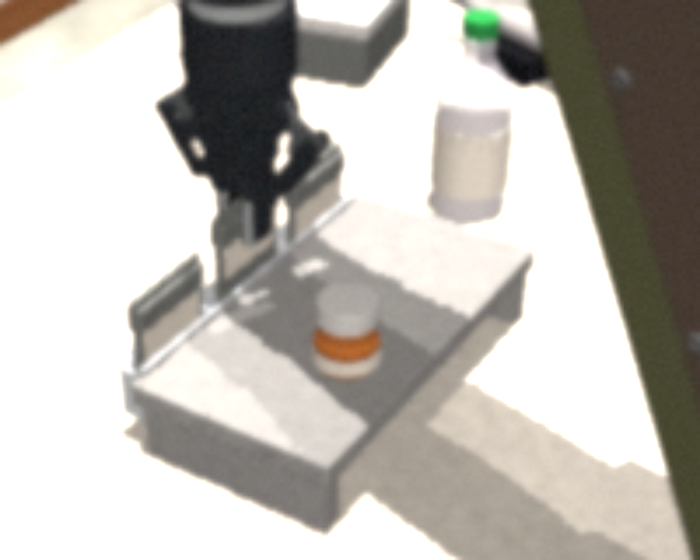

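The plate has entered the middle bay (crop px 245,260), level with its neighbours and with no side force. I'll go on down slowly onto the clip.

Request:
send_rows --rows '[[[0.002, 0, 0.01], 0], [[0.002, 0, 0.02], 0], [[0.002, 0, 0.03], 0], [[0.002, 0, 0.035], 0], [[0.002, 0, 0.04], 0], [[0.002, 0, 0.04], 0], [[0.002, 0, 0.04], 0]]'

```text
time: 8.35
eef_pos: [568.2, -142.6, 106.3]
orientation: [0.0, 0.722, 0.692, 0.0]
ft_force: [-2.4, 0.7, 6.5]
opening: 0.125
grip_force: 79.0
```

Request:
send_rows --rows '[[[0, 0, 0.004], 0], [[0, 0, 0.008], 0], [[0, 0, 0.012], 0], [[0, 0, 0.016], 0], [[0, 0, 0.016], 0], [[0, 0, 0.016], 0]]'

```text
time: 8.85
eef_pos: [568.3, -142.6, 102.7]
orientation: [0.0, 0.722, 0.692, 0.0]
ft_force: [-3.6, 1.5, 9.9]
opening: 0.123
grip_force: 79.5
```

Request:
send_rows --rows '[[[0, 0, 0.004], 0], [[0, 0, 0.006], 0], [[0, 0, 0.006], 0], [[0, 0, 0.006], 0]]'

```text
time: 9.18
eef_pos: [568.5, -142.6, 101.6]
orientation: [0.001, 0.722, 0.692, 0.0]
ft_force: [-3.1, 0.2, 12.8]
opening: 0.121
grip_force: 80.0
```

Request:
send_rows --rows '[[[0, 0, 0.003], 0], [[0, 0, 0.006], 0], [[0, 0, 0.006], 0], [[0, 0, 0.006], 0]]'

```text
time: 9.52
eef_pos: [568.8, -142.7, 101.5]
orientation: [0.001, 0.722, 0.692, 0.001]
ft_force: [-9.1, 2.9, 26.0]
opening: 0.123
grip_force: 82.1
```

The force jumped to 26 N with almost no travel, at the expected height, so this is the hard stop. I'll ease the side load a little and verify.

Request:
send_rows --rows '[[[0, -0.002, 0], 0], [[0, -0.004, 0.001], 0], [[0, -0.004, 0.001], 0], [[0, -0.004, 0.001], 0], [[0, -0.004, 0.001], 0]]'

```text
time: 9.93
eef_pos: [568.3, -142.7, 101.5]
orientation: [0.002, 0.722, 0.692, 0.001]
ft_force: [-4.8, 3.3, 25.4]
opening: 0.126
grip_force: 81.9
```

```bash
python3 - <<'E'
from h import *
s=r.read_state();print(s['eef_pos'],s['ft_force'],s['ft_torque'])
for n in('top','side','wrist'):
    a=grab(n);w=pts(a)
    if n=='wrist':save(a,'pics/fin.png')
    y=w[...,1]+ (w[...,0]-568)*0; m0=(abs(w[...,0]-568)<12)&(w[...,2]>90)&(w[...,2]<116)
    for c in(-54,-143,-233):
        for lo,hi in ((-34,-16),(16,34)):
            m=m0&(y>c+lo)&(y<c+hi);q=w[m]
            if len(q)>8:print(n,c,lo,len(q),np.percentile(q[:,2],[50,80,90,97]).round(1))
a=load('top');w=pts(a);z=w[...,2]
m=(abs(w[...,0]-470)<70)&(abs(w[...,1]+150)<130)&(z>75)&(z<120);print('jar?',w[m].mean(0) if m.any() else None)
E
```

```text
[ 568.33024276 -142.68338368  101.46446297] [-4.78379167  3.26156178 25.40916397] [ 0.60202886  1.08095101 -0.03499624]
top -54 16 63 [105.7 110.5 111.5 112.6]
top -233 -34 63 [105.6 110.9 111.9 112.6]
side -54 -34 44 [101.8 107.9 109.4 110.2]
side -54 16 52 [102.  108.1 109.3 110. ]
side -143 16 51 [101.2 107.  108.7 109.5]
side -233 -34 28 [103.7 108.1 109.  109.7]
wrist -54 -34 2009 [104.8 110.  110.4 110.9]
wrist -143 -34 809 [104.  109.6 110.  110.4]
wrist -143 16 1934 [104.2 109.8 110.2 110.7]
jar? None
```

The holder's top reads the same as its neighbours' to within 0.5 mm, at both ends. It is seated on the hard stop with a steady 25 N press, so I'm handing in.

```bash
python3 -c "
from plant import order
print(order.job_done())"
```

```text
the job is handed in; nothing more can be done
None
```

The grey label holder is in the empty middle bay, pressed down to the clip's hard stop and still held there with about 25 N; the arm never went near the bottle, jar or tape roll, and I handed the job in at about 10 s.

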